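# Lay a printing plate on the hidden pile in the magazine and confirm it

### The arm

A 6-joint arm with a two-finger parallel gripper is mounted at the origin on a cart in front of the work surface, level with it; the furniture and walls round the work are solid. World frame = base frame: x ahead of the robot, y to its left, z up, the work surface at z = 0. Lengths are in mm, angles in rad, forces in N, time in s.
With the tool pointing down it reaches from about 400 to 925 mm from the base axis. Payload 12.5 kg.
Tool frame: the origin (TCP) lies at the very end of the fingers, on their centre line; the grasp point (between the pads) lies 19 mm behind it; z points along the fingers, y is the direction in which the jaws open and shut (so a half turn about z gives the same grasp; the last joint's range is limited). The gripper opens to 95 mm and grips with 3 to 60 N. Pads are 20 mm wide; open, the fingers measure 119 mm over their backs; the gripper's body (75 mm by 180 mm) begins 59 mm behind the grasp point.
Start: joints at [1.205, 0.491, 1.559, -0, 1.092, -0.106], TCP at [160.537, 604.049, 214.661] pointing down, gripper open.
Joint ranges: [-3.1, 3.1], [-0.84, 2.19], [0.05, 2.79], [-1.13, 4.28], [0.06, 2.93], [-2.69, 2.69]. Speed limits (rad/s): [2.22, 2.22, 2.79, 3.14, 3.14, 3.14].

### API

Orientations are given as [roll, pitch, yaw] about the fixed x, y, z axes, in that order (R = Rz(yaw) Ry(pitch) Rx(roll)).
In Python, from cell import env gives the robot as it stands. The module is installed in compiled form; this text tells all that it offers.
- The arm moves only by the tool arm_command, never from a script. Its argument "deltas" is a list that holds one entry, the list of rows, each a list of 5 numbers: the closure, from 0 (fully open) to 1 (shut), then the shift along the world's x, y, z as a fraction of full scale, then the turn about the world's z as a fraction of full scale. In form: [[[grip, dx, dy, dz, twist], ...]]. A call has 1 to 12 rows; each row shifts and turns the pose as measured when the row begins; what a row does not reach is not made up. Full scale, the value 1, is 100 mm for a shift and pi/4 rad for a turn. A row lasts 1/12 s, in which the tool goes at most 41.7 mm and 7.16 degrees, less where a joint would pass 70% of its speed; a pose out of reach is approached as far as the arm can. A call with a number of a shift or a turn outside -1 to 1 is refused whole. A call with a gripper value outside its range is refused whole. The fingers move at their own pace and stop on an object; the grip force is fixed at half the most. Time passes only in rows, so rows that do not move let the fingers close. It gives the time, the measured TCP pose, the force and the opening at its end, in the units of the state.
- env.state(): the state, without advancing time (a new reading comes with each control period).
- env.read_camera(name): name is "side" or "top" or "wrist"; returns a dict with "frame" (384x512x3 uint8, red, green, blue), "fx", "fy", "cx", "cy" (pixels), "k1" (the pictures are not rectified: a ray, as slopes to the right and down, at radius r is drawn at 1 + k1 r^2 times it, then the intrinsics apply), "R" (3x3) and "t" (3): a world point X has camera coordinates R X + t; the wrist camera has in their place "tool_from_camera" (4x4, takes a point from camera to tool coordinates, whose origin is the TCP and whose axes are the flange's). Camera axes: x right, y down, z forward; pixel columns grow to the right and rows downward; lengths in mm; the calibration is good to about 2 mm. A picture is of the moment at which its call begins: read the wrist's pose just before it. There is no depth.
- env.job_done(): hands the job in, once; it reports no verdict.
The state is a dict: "t": time; "joints": joint angles; "qvel": joint speeds; "tau": joint torques, N m; "eef_pos": TCP position; "tcp_rot": TCP orientation; "ft_force": force on the tool from outside, world axes, zero at the start; "moment": the same for the moment, N m; "opening": opening from 0.0 (shut) to 1.0 (fully open).
Only numpy, scipy, OpenCV 4.12 (cv2) and the standard library are available. Lean on these libraries where they do the work, as an engineer would, in place of code of your own. Each camera call takes 0.05 s, during which the arm holds its last target.

### The job

Lay the loose printing plate face up on top of the pile in the plate magazine, between its end guides. How high the pile stands is not known: feel for it and let go only when the plate rests on it, neither dropping it nor ramming it down. Then press the magazine's membrane key firmly, without hammering it, until it has registered, let go, and leave the metal bar and the spectacles on the board where they are.

Things in the scene. Friction and masses are not known exactly. Their poses are not given: they have to be found in the camera images.
- plate: The loose printing plate, lying face up on the plywood work board: an oblong wooden board 180 x 50 mm with a grey metal face on top, 14 mm thick in all (about 110 to 220 g). Origin: centre of its underside; x along the 180 mm length, y across the 50 mm width (take it there), z up. Either end may go first.
- magazine: The grey plate magazine, fixed on the board: base 294 x 90 mm, 30 mm high. Origin: on its underside below the middle of the pile; x along its length, z up; the key's console is at the -x end. The pile of plates like the loose one stands at x = y = 0, lengthwise along x, between two upright steel end guides.
- guide_top (a point): The point midway between the guides at the height of their top edges, 105 mm above the magazine's underside; axes as the magazine's. Inner faces: end walls at x = -98 and +98 mm, side flanges at y = -32 and +32 mm, covering x from 71 to 103 mm at both ends; a plate has 8 mm play at each end, 7 mm at each side. Between the flanges the long sides are open for fingers.
- pile_lowest (a point): The lowest place where the middle of the pile's top can be, 40 mm above the magazine's underside (a fixed mark, not the top itself). The true top is level, 0 to 45 mm higher, different each time and not measured. The pile is sprung: it gives about 1 mm per 4 N, at most 8 mm; over 20 N is ramming. A plate let go 3 mm or more above it counts as dropped.
- confirm_key: The membrane key on the console: a light square pad 36 x 36 mm, pressed straight down with the fingertips. Origin: middle of its top face, 36 mm above the magazine's underside, at x = -147, y = +6 mm of the magazine; z up. It hardly moves (1 mm); it registers when pressed with 5 N or more for 0.15 s, after the plate was let go; over 30 N damages it.
- metal_bar: Bystander: a bar of cast metal 203 x 21 x 23 mm lying at the left edge of the board; origin: centre of its underside.
- glasses: Bystander: folded spectacles 114 x 27 x 36 mm on the far part of the board; origin: centre of their underside.

How it is judged (in metres and radians):
On the way, in this order (a step that is already met when the one before it is completed fails the run):
1. the plate lies flat on the pile between the guides and is let go (x of plate in the frame of magazine between -0.012 and 0.012 m and y of plate in the frame of magazine between -0.012 and 0.012 m and z of plate in the frame of magazine between 0.034 and 0.095 m and angle between plate's own z axis and vertical below 0.06 rad and angle between the x axis of plate and the x axis of magazine, either way round below 0.15 rad and contact force between the fingers and plate below 0.1 N and linear speed of plate below 0.02 m/s), for 0.3 s.
2. the membrane key is pressed with 5 N or more by the fingers (contact force between the fingers and confirm_key above 5 N), for 0.15 s.
At the end, for the whole second after the job is handed in: The plate rests let go, still and level (within 3 degrees), face up, on the pile between the end guides, its centre within 12 mm of the pile's in both directions and its length along the magazine's; the key has been pressed and let go (all of step 1 and contact force between the fingers and confirm_key below 0.1 N); the robot touches nothing.
It fails at once if the plate is dropped (it moves faster than 0.25 m/s while no finger touches it) (linear speed of plate above 0.25 m/s and contact force between the fingers and plate below 0.2 N).
It fails at once if the plate is rammed against pile or guides (over 20 N) (contact force between plate and magazine above 20 N).
It fails at once if the key is struck with more than 30 N (contact force between anything else and confirm_key above 30 N).
It fails at once if the bar or the spectacles are shifted more than 30 mm (distance of any of metal_bar, glasses from where it was at the start of the episode above 0.03 m).
It also fails if it takes over 51 s, if anything falls off the work surface, if the arm or the gripper's body presses on something with over 40 N, if the wrist force passes 120 N, or if a joint passes its speed limit or range.

## Working session

There is one attempt and no reset: what is moved stays moved. The work goes in short steps, Python scripts to look and compute and a tool call to move; the robot and the scene stay as the last step left them, time stands still between calls to the robot, and variables do not carry over. Pictures are saved under pics/ and viewed, and the job is handed in when it is done.

Besides the shell and the picture viewer there is one more tool, called after ">>>" by a JSON object that holds its "name" and its "arguments". arm_command: Moves the arm, as the interface text tells. Its arguments: {"type":"object","properties":{"deltas":{"type":"array","items":{"type":"array","items":{"type":"array","items":{"type":"number","minimum":-1,"maximum":1}}}}},"required":["deltas"]}

```bash
mkdir -p pics; ls; python3 - <<'E'
from cell import env
import cv2
print(env.state())
for n in ["top","side","wrist"]:
    c=env.read_camera(n)
    cv2.imwrite(f"pics/{n}0.png",c["frame"][:,:,::-1])
    print(n,{k:v for k,v in c.items() if k!="frame"})
E
```

```text
pics
{'t': 0.0, 'joints': array([ 1.20539228e+00,  4.91537751e-01,  1.55945521e+00, -2.02566088e-05,
        1.09168531e+00, -1.05581882e-01]), 'qvel': array([-4.08878929e-04,  1.35292410e-03,  6.54446134e-04, -5.80390916e-04,
        1.26411993e-03,  7.53240301e-06]), 'tau': array([-5.18670695e-04, -6.12634349e+01, -2.58181858e+01,  6.91882940e-02,
        4.80949378e-02, -6.72636133e-05]), 'eef_pos': array([160.45216267, 603.80077739, 214.07331169]), 'tcp_rot': array([-3.14051119e+00, -9.65428542e-05,  2.88177978e+00]), 'ft_force': array([-0.07472824, -0.66915155,  1.2537441 ]), 'moment': array([ 0.02843085, -0.03659622,  0.03283024]), 'opening': 1.003033074565086}
top {'fx': 385.520887382363, 'fy': 385.520887382363, 'cx': 254.80890862449363, 'cy': 190.3705334508581, 'k1': 0.02996442936663285, 'R': array([[-0.0299595 , -0.99890796, -0.0358513 ],
       [-0.98860645,  0.03490562, -0.1464202 ],
       [ 0.14751172,  0.03105615, -0.98857261]]), 't': array([307.83291962, 485.03929197, 956.61043832])}
side {'fx': 414.9393982652682, 'fy': 414.9393982652682, 'cx': 253.81768086478417, 'cy': 194.06931562801375, 'k1': -0.0869163489712462, 'R': array([[-0.97394886, -0.226717  ,  0.00479687],
       [-0.15678892,  0.65796242, -0.73654782],
       [ 0.16383176, -0.71811201, -0.67636846]]), 't': array([ 540.83253803,  -27.19390514, 1056.97386248])}
wrist {'fx': 299.04240116511244, 'fy': 299.04240116511244, 'cx': 255.70682476492362, 'cy': 194.7866467421704, 'k1': -0.08017854105752205, 'tool_from_camera': array([[-6.50352910e-04, -9.56134355e-01, -2.92927759e-01,
         8.23645081e+01],
       [ 9.99999753e-01, -5.43759961e-04, -4.45315154e-04,
         6.97591202e-01],
       [ 2.66498731e-04, -2.92927976e-01,  9.56134473e-01,
        -1.69866744e+02],
       [ 0.00000000e+00,  0.00000000e+00,  0.00000000e+00,
         1.00000000e+00]])}
```

View pics/top0.png

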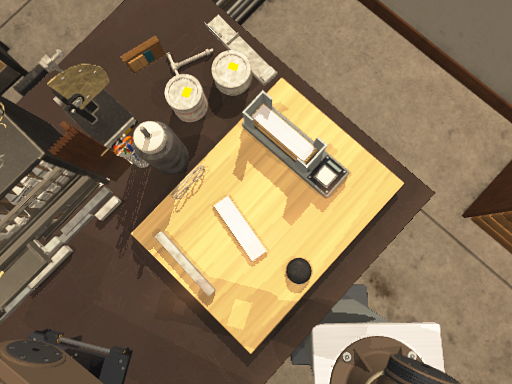

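View pics/side0.png

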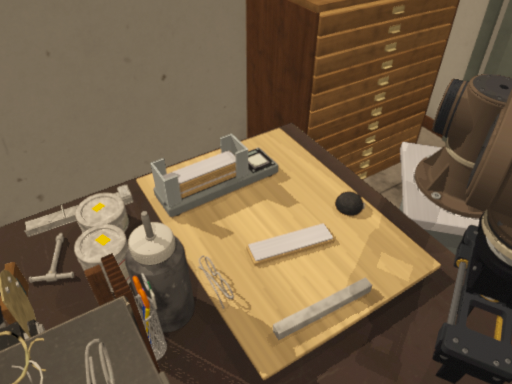

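View pics/wrist0.png

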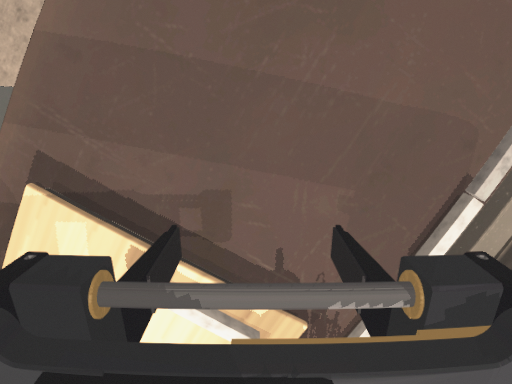

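The top view shows the plate centred near (240,228), the magazine from (262,95) to (345,185) with its key at about (327,175), the bar near (184,263) and the spectacles near (188,188). The side view shows the plate near (291,243), the magazine near (215,178) and the key near (258,160).

```bash
cat > h.py <<'E'
import numpy as np, cv2
def K(c): return np.array([[c["fx"],0,c["cx"]],[0,c["fy"],c["cy"]],[0,0,1.]])
def D(c): return np.array([c["k1"],0,0,0.])
def pose(c,s=None):
    if "R" in c: return np.array(c["R"]),np.array(c["t"])
    from scipy.spatial.transform import Rotation as Ro
    T=np.eye(4);T[:3,:3]=Ro.from_euler("xyz",s["tcp_rot"]).as_matrix();T[:3,3]=s["eef_pos"]
    W=np.linalg.inv(T@c["tool_from_camera"]);return W[:3,:3],W[:3,3]
def rays(c,uv,s=None):
    R,t=pose(c,s)
    p=cv2.undistortPoints(np.array(uv,float).reshape(-1,1,2),K(c),D(c)).reshape(-1,2)
    d=np.c_[p,np.ones(len(p))]@R
    return -R.T@t,d
def plane(c,uv,z,s=None):
    o,d=rays(c,uv,s); return o+d*((z-o[2])/d[:,2])[:,None]
def tri(c1,u1,c2,u2,s2=None):
    o1,d1=rays(c1,u1);o2,d2=rays(c2,u2,s2);out=[]
    for a,b in zip(d1,d2):
        k=np.linalg.lstsq(np.c_[a,-b],o2-o1,rcond=None)[0]
        p,q=o1+a*k[0],o2+b*k[1];out.append(np.r_[(p+q)/2,np.linalg.norm(p-q)])
    return np.array(out)
def proj(c,X,s=None):
    R,t=pose(c,s); return cv2.projectPoints(np.array(X,float).reshape(-1,1,3),cv2.Rodrigues(R)[0],t,K(c),D(c))[0].reshape(-1,2)
E
python3 - <<'E'
from h import *
from cell import env
t=env.read_camera("top");s=env.read_camera("side")
cv2.imwrite("pics/topmag.png",cv2.resize(t["frame"][80:290,140:370,::-1],None,fx=2.8,fy=2.8,interpolation=cv2.INTER_CUBIC))
cv2.imwrite("pics/sidemag.png",cv2.resize(s["frame"][125:285,140:350,::-1],None,fx=3.5,fy=3.5,interpolation=cv2.INTER_CUBIC))
E
```

```text
(no output)
```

View pics/topmag.png

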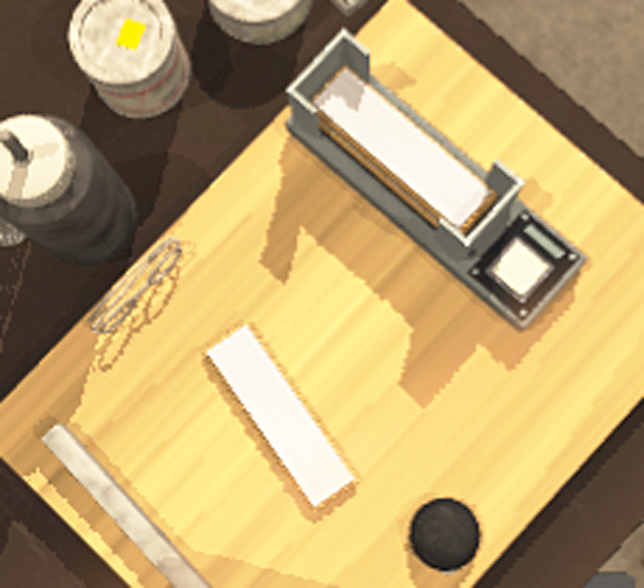

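View pics/sidemag.png

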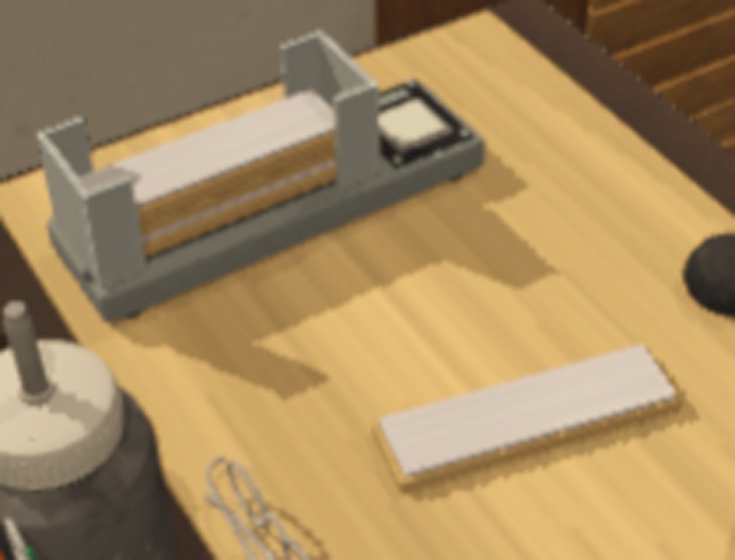

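```bash
python3 - <<'E'
from h import *
from cell import env
np.set_printoptions(precision=1,suppress=True)
t=env.read_camera("top");s=env.read_camera("side")
T=lambda a:(np.array(a)/2.8+[140,80]-.3); S=lambda a:(np.array(a)/3.5+[140,125]-.35)
# A far outer -y, far outer +y, far flange -y,far flange +y ; near...
ut=T([(344,31),(290,92),(368,48),(312,112),(520,180),(468,245),(497,163),(443,232)])
us=S([(42,130),(90,190),(82,120),(135,178),(320,32),(375,85),(282,42),(338,97)])
g=tri(t,ut,s,us);print("guides",g,"mid",g.mean(0))
far=g[:4].mean(0);near=g[4:].mean(0);e=(g[[0,1]].mean(0)-g[[4,5]].mean(0));print("len",np.linalg.norm(e[:2]),"yaw",np.arctan2(e[1],e[0]))
w=g[[1,3,5,7]].mean(0)-g[[0,2,4,6]].mean(0);print("width",np.linalg.norm(w[:2]),"yaw",np.arctan2(-w[0],w[1]))
def box(c,roi,vmin):
    x0,y0,x1,y1=roi
    h=cv2.cvtColor(c["frame"],cv2.COLOR_RGB2HSV)
    m=((h[...,1]<60)&(h[...,2]>vmin)).astype(np.uint8);k=np.zeros_like(m);k[y0:y1,x0:x1]=1
    cs=cv2.findContours(m*k,0,cv2.CHAIN_APPROX_NONE)[0]
    q=max(cs,key=cv2.contourArea)
    M=cv2.moments(q)
    for ee in np.arange(1,8,.5):
        a=cv2.approxPolyDP(cv2.convexHull(q),ee,True)
        if len(a)<=4: break
    return q.reshape(-1,2),a.reshape(-1,2),np.array([M["m10"]/M["m00"],M["m01"]/M["m00"]]),cv2.contourArea(q)
for n,rt,rs in [("plate",(208,190,272,265),(245,220,342,268)),("key",(312,160,340,188),(247,148,275,172))]:
    a=box(t,rt,170);b=box(s,rs,150)
    print(n,a[1].tolist(),a[2],a[3],b[1].tolist(),b[2],b[3]);print(tri(t,[a[2]],s,[b[2]]))
    if n=="plate":
        P=plane(t,a[0],14)[:,:2].astype(np.float32);print("rect top",cv2.minAreaRect(P))
        P=plane(s,b[0],14)[:,:2].astype(np.float32);print("rect side",cv2.minAreaRect(P))
    print(plane(t,a[1],14 if n=="plate" else 36)); print(plane(s,b[1],14 if n=="plate" else 36))
E
```

```text
guides [[722.4 262.6 139.    1. ]
 [670.  310.8 140.2   0.4]
 [706.3 242.2 134.7   3.9]
 [650.5 292.3 138.5   2.4]
 [584.1 118.9 137.8   1.8]
 [532.7 165.  134.9   2.2]
 [602.3 137.7 138.6   3.7]
 [548.  186.  136.8   9.6]] mid [627.  214.4 137.6   3.1]
len 199.82096142301077 yaw 0.8101313717307395
width 71.96825415040786 yaw 0.8379697425953097
plate [[227, 196], [266, 250], [252, 260], [214, 206]] [239.7 228. ] 1096.5 [[331, 238], [255, 259], [249, 246], [321, 224]] [289.5 241.6] 1255.0
[[400.7 333.3  42.    3.2]]
rect top ((401.7755432128906, 335.7886657714844), (176.273193359375, 45.78852844238281), 33.57544708251953)
rect side ((402.143310546875, 306.6383361816406), (180.2852325439453, 46.02846908569336), 33.619110107421875)
[[486.4 367.2  14. ]
 [341.5 268.3  14. ]
 [317.  305.4  14. ]
 [460.8 402.2  14. ]]
[[318.1 278.2  14. ]
 [466.2 372.2  14. ]
 [486.5 341.   14. ]
 [344.1 241.3  14. ]]
key [[324, 165], [335, 174], [327, 185], [317, 178]] [325.5 175.1] 184.5 [[266, 161], [254, 164], [248, 158], [260, 154]] [256.7 159.3] 122.5
[[522.7 112.2  68.    1. ]]
[[556.1 109.6  36. ]
 [531.2  82.6  36. ]
 [503.1 104.8  36. ]
 [522.4 129.5  36. ]]
[[506.3  73.5  36. ]
 [533.4  92.7  36. ]
 [554.2  72.   36. ]
 [527.7  48.1  36. ]]
```

```bash
python3 - <<'E'
from h import *
from cell import env
np.set_printoptions(precision=1,suppress=True)
t=env.read_camera("top");s=env.read_camera("side")
def q(c,roi,v):
    x0,y0,x1,y1=roi;h=cv2.cvtColor(c["frame"],cv2.COLOR_RGB2HSV)
    m=((h[...,1]<60)&(h[...,2]>v)).astype(np.uint8);k=np.zeros_like(m);k[y0:y1,x0:x1]=1
    return max(cv2.findContours(m*k,0,cv2.CHAIN_APPROX_NONE)[0],key=cv2.contourArea).reshape(-1,2)
for z in (42,45):
  print(z,cv2.minAreaRect(plane(t,q(t,(208,190,272,265),170),z)[:,:2].astype(np.float32)),cv2.minAreaRect(plane(s,q(s,(245,220,342,268),150),z)[:,:2].astype(np.float32)))
# board corners -> height
print(tri(t,[(403,183),(250,353)],s,[(285,126),(439,266)]))
print(env.state()["t"])
E
```

```text
42 ((400.27978515625, 333.7189636230469), (171.40438842773438, 44.52381134033203), 33.57544708251953) ((399.9818115234375, 331.0843811035156), (172.8428955078125, 44.05817413330078), 33.61910629272461)
45 ((400.11962890625, 333.4972229003906), (170.88275146484375, 44.38832473754883), 33.5754508972168) ((399.7481384277344, 333.7068786621094), (172.04554748535156, 43.85491943359375), 33.61911392211914)
[[492.3 -85.   45.4  14.8]
 [ 93.8 316.2  26.6   1.6]]
0.45
```

>>> {"name": "arm_command", "arguments": {"deltas": [[[0.2, 0.4, -0.4, 0, 0.16], [0.2, 0.4, -0.4, 0, 0.16], [0.2, 0.4, -0.4, 0, 0.16], [0.2, 0.4, -0.4, 0, 0.16], [0.2, 0.4, -0.4, 0, 0.16], [0.2, 0.3, -0.4, 0, 0.16], [0.2, 0, -0.2, 0, 0.1], [0.2, 0, 0, 0, 0]]]}}

```text
t: 1.12
eef_pos: [327.3, 407.8, 214.3]
tcp_rot: [3.141, 0.0, -2.609]
ft_force: [-0.4, 0.5, 0.2]
opening: 0.8
```

>>> {"name": "arm_command", "arguments": {"deltas": [[[0.2, 0.35, -0.35, -0.1, 0.07], [0.2, 0.3, -0.35, -0.2, 0], [0.2, 0.1, -0.1, -0.3, 0], [0.2, 0, 0, 0, 0], [0.2, 0, 0, 0, 0]]]}}

```text
t: 1.53
eef_pos: [394.2, 339.6, 159.6]
tcp_rot: [3.14, 0.007, -2.557]
ft_force: [0.0, -0.2, 0.6]
opening: 0.799
```

```bash
python3 - <<'E'
from h import *
from cell import env
s=env.state();print(s["eef_pos"],s["tcp_rot"],s["ft_force"],s["t"])
c=env.read_camera("wrist");f=c["frame"][:,:,::-1].copy()
from math import cos,sin
y=0.586
for z in (44,):
  P=[[400+a*cos(y)-b*sin(y),333.5+a*sin(y)+b*cos(y),z] for a,b in((90,25),(-90,25),(-90,-25),(90,-25))]
  p=proj(c,P,s);print(p);cv2.polylines(f,[p.astype(int)],True,(0,0,255))
cv2.imwrite("pics/w1.png",f)
E
```

```text
[394.16037918 339.61573699 159.56182752] [ 3.13975986  0.00686621 -2.55745677] [ 0.00457091 -0.1792331   0.6256159 ] 1.5333
[[271.20447729 269.53415048]
 [273.72471691  95.75998236]
 [218.93664115  95.99443373]
 [225.32792304 269.6192187 ]]
```

View pics/w1.png

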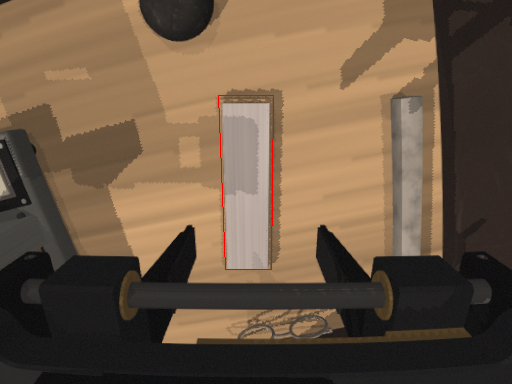

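The plate outline predicted from the top and side views fits the plate in the wrist view, at columns 219–273 and rows 96–270. Descending.

>>> {"name": "arm_command", "arguments": {"deltas": [[[0.2, 0.06, -0.06, -0.3, 0], [0.2, 0, 0, -0.3, 0], [0.2, 0, 0, -0.25, 0], [0.2, 0, 0, -0.15, 0], [0.2, 0, 0, 0, 0], [0.2, 0, 0, 0, 0]]]}}

```text
t: 2.08
eef_pos: [399.2, 342.7, 63.6]
tcp_rot: [3.139, 0.019, -2.553]
ft_force: [-0.5, 0.0, 0.4]
opening: 0.802
```

>>> {"name": "arm_command", "arguments": {"deltas": [[[0.2, 0.01, -0.09, 0, 0], [0.2, 0, 0, 0, 0], [0.2, 0, 0, 0, 0], [0.2, 0, 0, 0, 0]]]}}

```text
t: 2.42
eef_pos: [400.9, 335.6, 68.4]
tcp_rot: [3.139, 0.026, -2.551]
ft_force: [0.0, -0.9, -0.3]
opening: 0.8
```

>>> {"name": "arm_command", "arguments": {"deltas": [[[0.2, 0, 0, 0, 0], [0.2, 0, 0, 0, 0], [0.2, 0, 0, 0, 0]]]}}

```text
t: 2.67
eef_pos: [401.6, 335.9, 70.1]
tcp_rot: [3.139, 0.029, -2.551]
ft_force: [-0.6, -0.0, -0.3]
opening: 0.8
```

>>> {"name": "arm_command", "arguments": {"deltas": [[[0.2, 0, -0.02, -0.05, 0], [0.2, 0, 0, -0.05, 0], [0.2, 0, 0, -0.05, 0]]]}}

```text
t: 2.92
eef_pos: [402.0, 334.0, 54.9]
tcp_rot: [3.139, 0.031, -2.551]
ft_force: [0.6, 1.9, -0.1]
opening: 0.8
```

>>> {"name": "arm_command", "arguments": {"deltas": [[[0.2, -0.01, 0, -0.06, 0], [0.2, 0, 0, -0.05, 0], [0.2, 0, 0, -0.04, 0], [0.2, 0, 0, -0.02, 0]]]}}

```text
t: 3.25
eef_pos: [400.3, 333.4, 34.4]
tcp_rot: [3.139, 0.028, -2.552]
ft_force: [0.6, -0.5, -0.7]
opening: 0.804
```

>>> {"name": "arm_command", "arguments": {"deltas": [[[1, 0, 0, -0.01, 0], [1, 0, 0, -0.005, 0], [1, 0, 0, -0.005, 0], [1, 0, 0, -0.005, 0], [1, 0, 0, -0.005, 0], [1, 0, 0, -0.005, 0]]]}}

```text
t: 3.75
eef_pos: [402.4, 333.6, 33.5]
tcp_rot: [3.141, 0.033, -2.551]
ft_force: [-2.9, -2.2, 9.9]
opening: 0.523
```

>>> {"name": "arm_command", "arguments": {"deltas": [[[1, 0, 0, 0.02, 0], [1, 0, 0, 0.05, 0], [1, 0, 0, 0.1, 0], [1, 0, 0, 0.1, 0], [1, 0, 0, 0.2, 0], [1, 0, 0, 0.3, 0], [1, 0, 0, 0.3, 0], [1, 0, 0, 0.1, 0]]]}}

```text
t: 4.42
eef_pos: [400.6, 332.5, 156.8]
tcp_rot: [3.14, 0.027, -2.551]
ft_force: [1.0, 0.4, -1.8]
opening: 0.523
```

```bash
python3 - <<'E'
from h import *
from cell import env
s=env.state();print(s["eef_pos"],s["tcp_rot"],s["ft_force"],s["moment"],s["joints"])
for n in("wrist","side"):
  c=env.read_camera(n);cv2.imwrite(f"pics/{n}2.png",c["frame"][:,:,::-1])
E
```

```text
[400.56929882 332.4819453  156.8204669 ] [ 3.14040995  0.02707875 -2.55082013] [ 0.96002358  0.41185125 -1.76576979] [ 0.07266457 -0.02336919 -0.00102853] [ 0.56485894  0.40702705  1.89655696  0.00259857  0.8109713  -1.59849032]
```

View pics/wrist2.png

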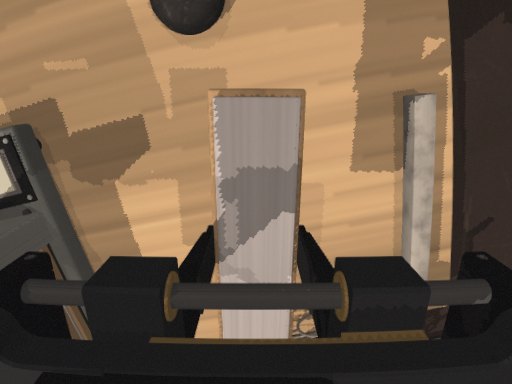

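View pics/side2.png

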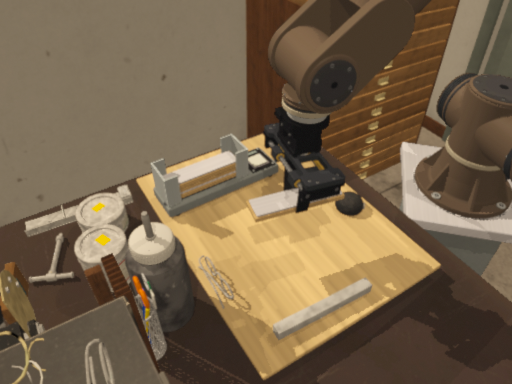

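The wrist view shows the plate held level between the fingers, at columns 210–305. The side view confirms that it has lifted, with the bar and spectacles untouched. Now moving above the magazine.

>>> {"name": "arm_command", "arguments": {"deltas": [[[1, 0.1, -0.05, 0.3, 0], [1, 0.25, -0.12, 0.15, 0.05], [1, 0.28, -0.15, 0, 0.1], [1, 0.28, -0.15, 0, 0.1], [1, 0.28, -0.15, 0, 0.04], [1, 0.28, -0.15, 0, 0], [1, 0.28, -0.15, 0, 0], [1, 0.2, -0.1, 0, 0], [1, 0.1, -0.06, 0, 0], [1, 0, 0, 0, 0], [1, 0, 0, 0, 0]]]}}

```text
t: 5.43
eef_pos: [608.5, 216.4, 193.8]
tcp_rot: [3.135, 0.015, -2.309]
ft_force: [-0.0, -0.1, -1.6]
opening: 0.525
```

>>> {"name": "arm_command", "arguments": {"deltas": [[[1, 0.18, -0.02, 0, -0.015], [1, 0, 0, 0, 0], [1, 0, 0, 0, 0], [1, 0, 0, 0, 0]]]}}

```text
t: 5.77
eef_pos: [622.1, 217.1, 192.3]
tcp_rot: [3.132, 0.012, -2.318]
ft_force: [0.3, -0.4, -0.1]
opening: 0.524
```

```bash
python3 - <<'E'
from h import *
from cell import env
s=env.state();print(s["eef_pos"],s["tcp_rot"],s["ft_force"],s["t"])
for n in("wrist","side","top"):
  c=env.read_camera(n);f=c["frame"][:,:,::-1]
  if n=="side": f=cv2.resize(f[90:250,130:330],None,fx=3.5,fy=3.5,interpolation=cv2.INTER_CUBIC)
  if n=="top": f=cv2.resize(f[60:220,200:400],None,fx=3.5,fy=3.5,interpolation=cv2.INTER_CUBIC)
  cv2.imwrite(f"pics/{n}3.png",f)
E
```

```text
[622.07146865 217.11612785 192.33618592] [ 3.13229117  0.01151551 -2.3182776 ] [ 0.26764474 -0.42289605 -0.11539954] 5.7667
```

View pics/wrist3.png

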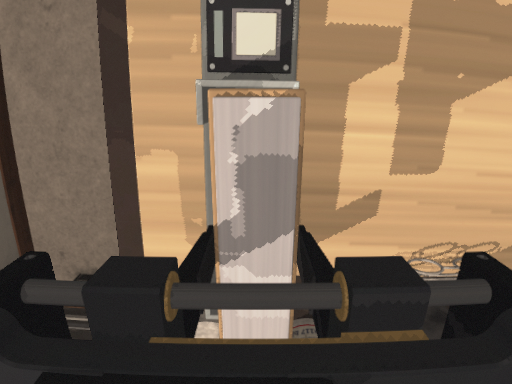

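View pics/side3.png

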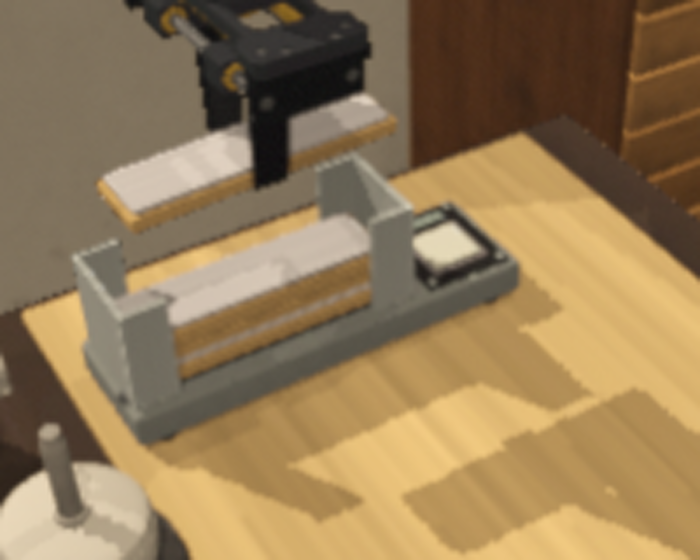

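View pics/top3.png

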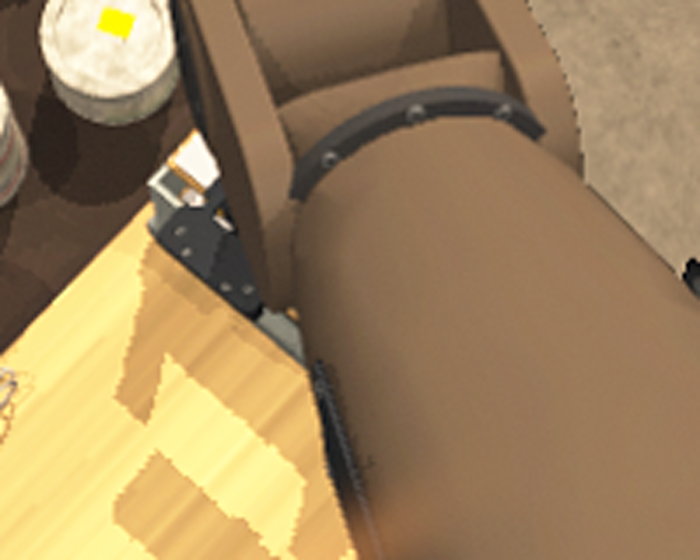

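```bash
python3 - <<'E'
from h import *
from cell import env
np.set_printoptions(precision=1,suppress=True)
s=env.state();c=env.read_camera("wrist");print(s["eef_pos"])
o=np.array([627,214.4]);y=.818
M=np.array([[np.cos(y),np.sin(y)],[-np.sin(y),np.cos(y)]])
f=lambda uv,z:(plane(c,uv,z,s)[:,:2]-o)@M.T
z=s["eef_pos"][2]
print("plate end face", f([(215,97),(301,97)],z+11), "bottom",f([(209,90),(305,90)],z-3))
print("plate sides",f([(215,97),(219,338),(301,97),(293,338)],z+11))
print("key",f([(237,13),(278,12),(277,55),(237,56)],66), "wall top", f([(197,84),(298,83)],135))
sd=env.read_camera("side");T=np.array
S=lambda a:(np.array(a)/3.5+[130,90]-.35)
# side crop3: plate corners of top face: (103,183),(375,97)?,(395,120),(135,212); 
for n,p,zz in (("far-y",(103,182),z+11),("far+y",(138,212),z+11),("near+y",(395,121),z+11),("near-y",(372,96),z+11)):
    print(n,(plane(sd,[S(p)],zz)[:,:2]-o)@M.T)
# pile top height: +y long top edge of pile in side view, magazine y=+25 plane: crop points (175,322),(372,262)
oo,d=rays(sd,S([(175,324),(270,294),(370,262)]))
n=np.array([-np.sin(y),np.cos(y)])
P0=o+25*n
k=((P0-oo[:2])@n)/(d[:,:2]@n);X=oo+d*k[:,None];print("pile edge",X[:,2],((X[:,:2]-o)@M.T)[:,0])
E
```

```text
[622.4 216.9 192.7]
plate end face [[-87.  -16.3]
 [-87.2  27.2]] bottom [[-90.8 -21.2]
 [-91.1  31.4]]
plate sides [[-87.  -16.3]
 [ 65.6 -19.6]
 [-87.2  27.2]
 [ 65.7  30. ]]
key [[-161.4  -11.6]
 [-162.5   25. ]
 [-125.9   24.8]
 [-124.8  -11.9]] wall top [[-96.7 -37.4]
 [-97.7  35.2]]
far-y [[85.5 -6.7]]
far+y [[80.9 31.4]]
near+y [[-90.   33.2]]
near-y [[-93.4   1.2]]
pile edge [108.6 102.2  95.4] [ 66.7   0.6 -74. ]
```

The wrist view puts the plate's centre about 5 mm off in magazine y and about 0 in x, and the key's centre lands where the magazine frame predicts, to within 3 mm. The side view suggests the pile top is at z ≈ 102. Correcting sideways, then going down between the guides.

>>> {"name": "arm_command", "arguments": {"deltas": [[[1, 0.05, -0.03, 0, 0], [1, 0, 0, 0, 0], [1, 0, 0, -0.1, 0], [1, 0, 0, -0.15, 0], [1, 0, 0, -0.15, 0], [1, 0, 0, -0.05, 0]]]}}

```text
t: 6.52
eef_pos: [628.6, 213.3, 146.5]
tcp_rot: [3.135, 0.015, -2.319]
ft_force: [-0.0, -0.6, -0.7]
opening: 0.525
```

>>> {"name": "arm_command", "arguments": {"deltas": [[[1, -0.015, 0.01, 0, 0], [1, 0, 0, 0, 0], [1, 0, 0, 0, 0]]]}}

```text
t: 6.77
eef_pos: [626.4, 214.1, 144.5]
tcp_rot: [3.133, 0.013, -2.319]
ft_force: [0.3, -0.4, -1.4]
opening: 0.525
```

```bash
python3 - <<'E'
from h import *
from cell import env
s=env.state();print(s["eef_pos"],s["tcp_rot"],s["ft_force"],s["t"])
for n in("wrist","side"):
  c=env.read_camera(n);f=c["frame"][:,:,::-1]
  if n=="side": f=cv2.resize(f[90:250,130:330],None,fx=3.5,fy=3.5,interpolation=cv2.INTER_CUBIC)
  cv2.imwrite(f"pics/{n}4.png",f)
E
```

```text
[626.41737548 214.05065061 144.53929606] [ 3.13322541  0.01263661 -2.31924572] [ 0.25606877 -0.35913352 -1.36520145] 6.7667
```

View pics/wrist4.png

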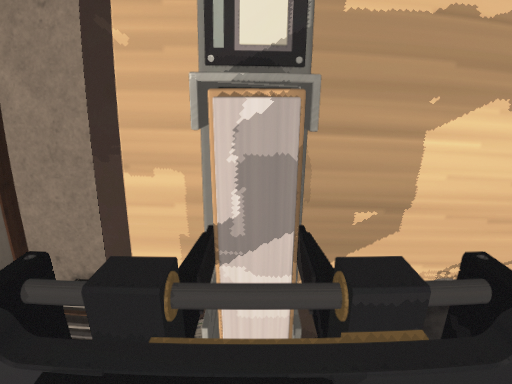

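View pics/side4.png

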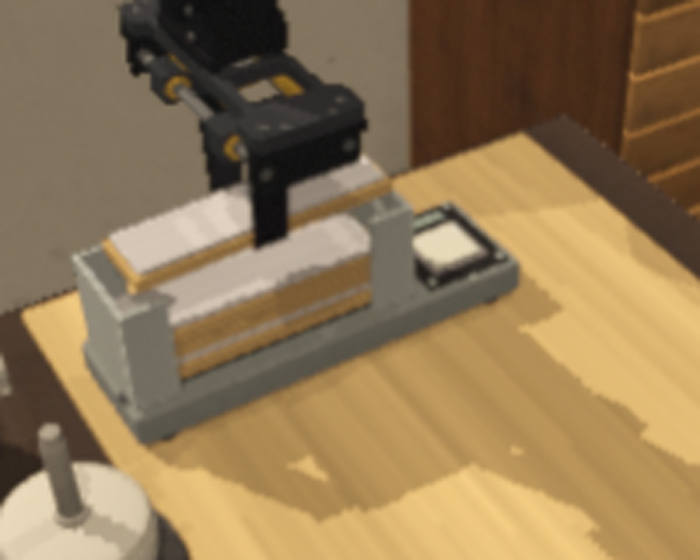

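```bash
python3 - <<'E'
from h import *
from cell import env
np.set_printoptions(precision=1,suppress=True)
s=env.state();c=env.read_camera("wrist")
cv2.imwrite("pics/w5.png",cv2.resize(c["frame"][40:140,170:340,::-1],None,fx=4,fy=4,interpolation=cv2.INTER_CUBIC))
o=np.array([627,214.4]);y=.818
M=np.array([[np.cos(y),np.sin(y)],[-np.sin(y),np.cos(y)]])
f=lambda uv,z:(plane(c,uv,z,s)[:,:2]-o)@M.T
print(f([(255,r) for r in range(70,100,3)],135)[:,0]);print(f([(255,r) for r in range(85,100,3)],s["eef_pos"][2]-3)[:,0])
sd=env.read_camera("side")
cv2.imwrite("pics/s5.png",cv2.resize(sd["frame"][130:200,145:255,::-1],None,fx=7,fy=7,interpolation=cv2.INTER_CUBIC))
E
```

```text
[-101.   -99.4  -97.8  -96.2  -94.5  -92.9  -91.3  -89.6  -88.   -86.3]
[-92.6 -91.  -89.4 -87.9 -86.3]
```

View pics/w5.png

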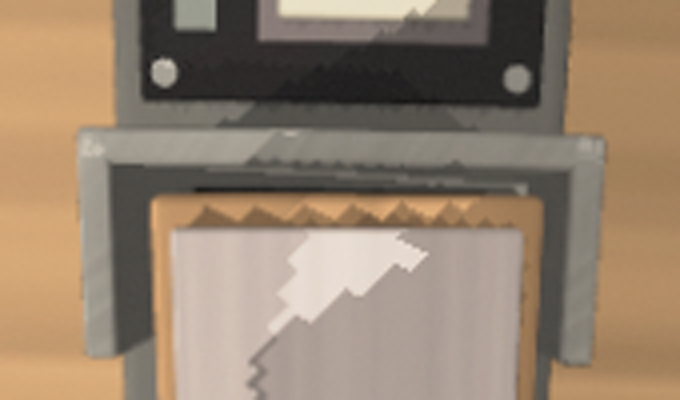

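View pics/s5.png

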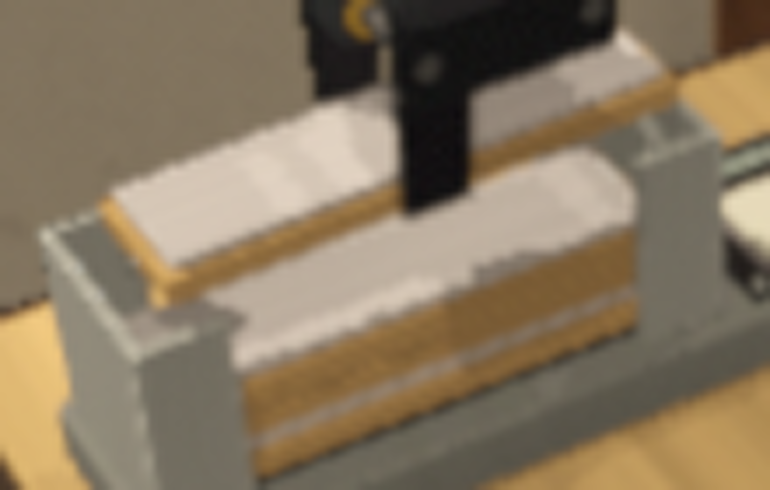

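In the close-up the wall's inner face is at row ≈ 80.7 and the plate's end at row ≈ 88.7, a gap of 4.6 mm where 8 mm is wanted. Shifting 3.4 mm along magazine +x and then lowering.

>>> {"name": "arm_command", "arguments": {"deltas": [[[1, 0.03, 0.025, 0, 0], [1, 0, 0, 0, 0], [1, 0, 0, -0.06, 0], [1, 0, 0, -0.06, 0], [1, 0, 0, -0.04, 0], [1, 0, 0, 0, 0]]]}}

```text
t: 7.47
eef_pos: [630.4, 217.0, 128.7]
tcp_rot: [3.135, 0.015, -2.319]
ft_force: [0.1, -1.0, -2.0]
opening: 0.523
```

>>> {"name": "arm_command", "arguments": {"deltas": [[[1, -0.01, -0.005, -0.04, 0], [1, 0, 0, -0.04, 0], [1, 0, 0, -0.03, 0]]]}}

```text
t: 7.72
eef_pos: [629.3, 216.4, 116.5]
tcp_rot: [3.135, 0.015, -2.319]
ft_force: [-0.7, -0.1, -0.4]
opening: 0.523
```

>>> {"name": "arm_command", "arguments": {"deltas": [[[1, 0, 0, -0.03, 0], [1, 0, 0, -0.02, 0]]]}}

```text
t: 7.88
eef_pos: [629.1, 216.3, 110.6]
tcp_rot: [3.135, 0.015, -2.319]
ft_force: [-0.9, 0.1, -1.0]
opening: 0.526
```

>>> {"name": "arm_command", "arguments": {"deltas": [[[1, 0, 0, -0.015, 0], [1, 0, 0, -0.015, 0]]]}}

```text
t: 8.05
eef_pos: [629.1, 216.3, 107.1]
tcp_rot: [3.134, 0.014, -2.319]
ft_force: [-0.7, -0.5, -1.1]
opening: 0.522
```

>>> {"name": "arm_command", "arguments": {"deltas": [[[1, 0, 0, -0.015, 0]]]}}

```text
t: 8.13
eef_pos: [629.1, 216.3, 105.6]
tcp_rot: [3.135, 0.015, -2.319]
ft_force: [-2.1, -0.9, 2.2]
opening: 0.523
```

>>> {"name": "arm_command", "arguments": {"deltas": [[[1, 0, 0, -0.01, 0]]]}}

```text
t: 8.22
eef_pos: [629.2, 216.3, 104.9]
tcp_rot: [3.135, 0.015, -2.319]
ft_force: [-2.0, -0.6, 3.0]
opening: 0.525
```

>>> {"name": "arm_command", "arguments": {"deltas": [[[1, 0, 0, -0.01, 0]]]}}

```text
t: 8.3
eef_pos: [629.3, 216.3, 104.3]
tcp_rot: [3.135, 0.015, -2.319]
ft_force: [-3.6, -0.6, 5.3]
opening: 0.521
```

>>> {"name": "arm_command", "arguments": {"deltas": [[[1, 0, 0, -0.01, 0]]]}}

```text
t: 8.38
eef_pos: [629.3, 216.3, 103.9]
tcp_rot: [3.135, 0.016, -2.319]
ft_force: [-4.5, -0.5, 6.9]
opening: 0.525
```

Clear contact: the upward force grew to about 7 N over about 2 mm, at the height the side view suggested. Letting go.

>>> {"name": "arm_command", "arguments": {"deltas": [[[0.35, 0, 0, -0.005, 0], [0.3, 0, 0, -0.005, 0], [0.25, 0, 0, -0.005, 0], [0.25, 0, 0, -0.005, 0]]]}}

```text
t: 8.72
eef_pos: [629.7, 216.7, 103.0]
tcp_rot: [3.136, 0.018, -2.319]
ft_force: [0.4, -0.3, 0.3]
opening: 0.731
```

```bash
python3 - <<'E'
from h import *
from cell import env
s=env.state();print(s["eef_pos"],s["tcp_rot"],s["ft_force"],s["opening"])
c=env.read_camera("wrist")
cv2.imwrite("pics/w6.png",cv2.resize(c["frame"][:,:,::-1],None,fx=1.5,fy=1.5,interpolation=cv2.INTER_CUBIC))
sd=env.read_camera("side")
cv2.imwrite("pics/s6.png",cv2.resize(sd["frame"][130:200,145:255,::-1],None,fx=7,fy=7,interpolation=cv2.INTER_CUBIC))
E
```

```text
[629.67305507 216.73434931 102.97861044] [ 3.13631179  0.01771804 -2.31919102] [ 0.4385511  -0.30443036  0.34220111] 0.7305240297396521
```

View pics/w6.png

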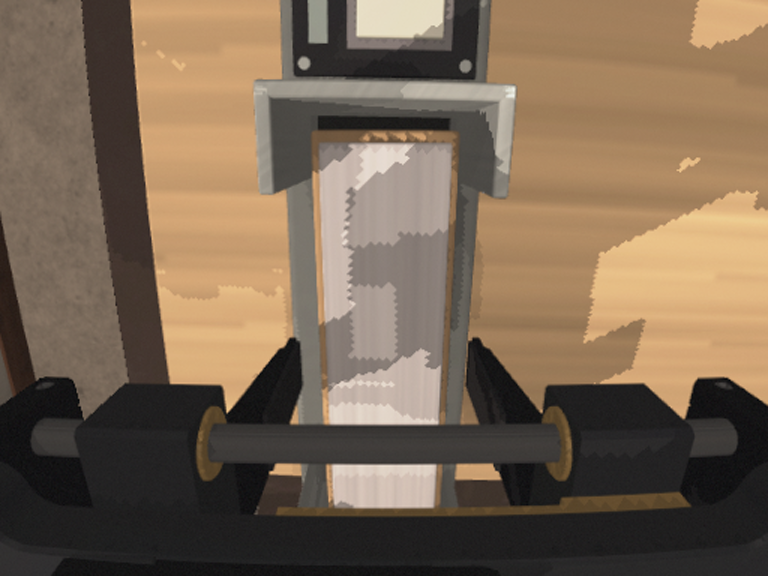

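View pics/s6.png

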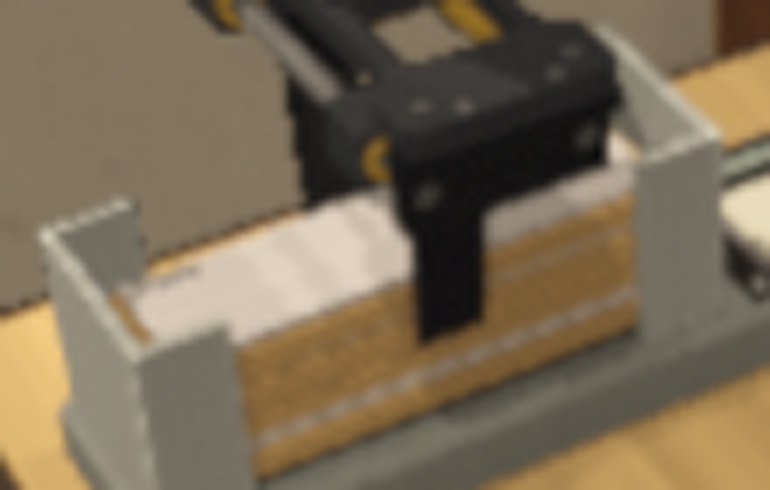

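The plate lies flat on the pile between the guides. In the wrist view its end is at rows ≈ 131–142 of the enlarged picture, with a gap to the wall, and neither finger touches it. Moving straight up.

>>> {"name": "arm_command", "arguments": {"deltas": [[[0.25, 0, 0, 0.05, 0], [0.25, 0, 0, 0.1, 0], [0.25, 0, 0, 0.25, 0], [0.25, 0, 0, 0.3, 0], [0.6, 0, 0, 0.2, 0], [1, -0.1, -0.1, 0, 0], [1, -0.3, -0.3, 0, 0], [1, -0.3, -0.3, 0, 0], [1, -0.2, -0.2, 0, 0], [1, 0, 0, 0, 0], [1, 0, 0, 0, 0]]]}}

```text
t: 9.73
eef_pos: [535.9, 124.2, 204.5]
tcp_rot: [3.14, 0.022, -2.318]
ft_force: [0.6, 1.1, -0.0]
opening: 0.314
```

```bash
python3 - <<'E'
from h import *
from cell import env
np.set_printoptions(precision=1,suppress=True)
s=env.state();print(s["eef_pos"],s["tcp_rot"],s["ft_force"],s["opening"])
c=env.read_camera("wrist");cv2.imwrite("pics/w7.png",c["frame"][:,:,::-1])
sd=env.read_camera("side");cv2.imwrite("pics/s7.png",cv2.resize(sd["frame"][90:250,130:330,::-1],None,fx=3.5,fy=3.5,interpolation=cv2.INTER_CUBIC))
E
```

```text
[535.9 124.2 204.5] [ 3.1  0.  -2.3] [ 0.6  1.1 -0. ] 0.3139698236518012
```

View pics/w7.png

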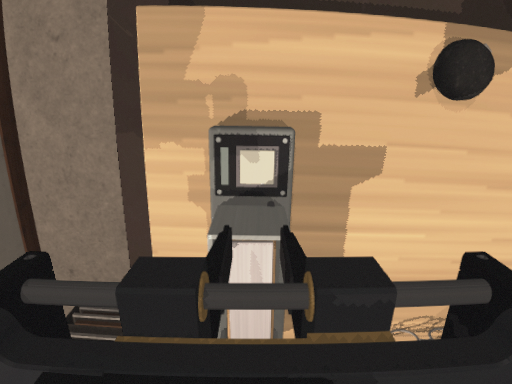

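View pics/s7.png

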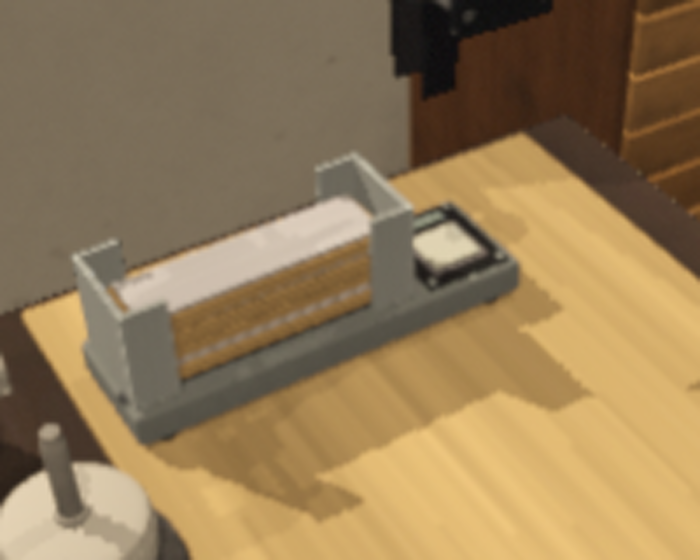

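```bash
python3 - <<'E'
from h import *
from cell import env
s=env.state();c=env.read_camera("wrist")
print(plane(c,[(257,167),(257,150),(257,184)],66,s),s["eef_pos"])
E
```

```text
[[525.37283944 114.37478079  66.        ]
 [513.23545597 101.22248473  66.        ]
 [537.92866669 127.98157088  66.        ]] [536.64574247 124.94358911 203.98497285]
```

>>> {"name": "arm_command", "arguments": {"deltas": [[[1, -0.1, -0.1, 0, 0], [1, 0, 0, -0.2, 0], [1, 0, 0, -0.3, 0], [1, 0, 0, -0.3, 0], [1, 0, 0, -0.1, 0], [1, 0, 0, 0, 0], [1, 0, 0, 0, 0]]]}}

```text
t: 10.47
eef_pos: [532.3, 120.0, 109.9]
tcp_rot: [-3.141, 0.025, -2.311]
ft_force: [0.8, -1.0, 1.3]
opening: 0.005
```

>>> {"name": "arm_command", "arguments": {"deltas": [[[1, -0.09, -0.08, 0, 0], [1, 0, 0, -0.1, 0], [1, 0, 0, -0.1, 0], [1, 0, 0, -0.05, 0], [1, 0, 0, 0, 0]]]}}

```text
t: 10.88
eef_pos: [524.4, 112.0, 85.2]
tcp_rot: [-3.137, 0.029, -2.309]
ft_force: [-0.1, 0.2, -0.5]
opening: 0.005
```

>>> {"name": "arm_command", "arguments": {"deltas": [[[1, 0, 0, -0.05, 0], [1, 0, 0, -0.04, 0], [1, 0, 0, -0.03, 0]]]}}

```text
t: 11.13
eef_pos: [525.0, 112.1, 72.8]
tcp_rot: [-3.136, 0.03, -2.309]
ft_force: [-0.2, 0.6, -1.0]
opening: 0.006
```

>>> {"name": "arm_command", "arguments": {"deltas": [[[1, 0, 0, -0.02, 0]]]}}

```text
t: 11.22
eef_pos: [525.0, 112.1, 70.4]
tcp_rot: [-3.136, 0.03, -2.309]
ft_force: [0.5, -0.6, 0.4]
opening: 0.005
```

>>> {"name": "arm_command", "arguments": {"deltas": [[[1, 0, 0, -0.012, 0]]]}}

```text
t: 11.3
eef_pos: [525.0, 112.1, 68.9]
tcp_rot: [-3.137, 0.029, -2.31]
ft_force: [-0.3, -1.3, 4.3]
opening: 0.002
```

>>> {"name": "arm_command", "arguments": {"deltas": [[[1, 0, 0, -0.01, 0]]]}}

```text
t: 11.38
eef_pos: [525.0, 112.1, 68.1]
tcp_rot: [-3.137, 0.03, -2.309]
ft_force: [-5.1, -0.2, 16.1]
opening: 0.007
```

>>> {"name": "arm_command", "arguments": {"deltas": [[[1, 0, 0, -0.01, 0]]]}}

```text
t: 11.47
eef_pos: [525.0, 112.1, 67.9]
tcp_rot: [-3.136, 0.03, -2.309]
ft_force: [-6.2, -0.9, 20.7]
opening: 0.003
```

>>> {"name": "arm_command", "arguments": {"deltas": [[[1, 0, 0, -0.006, 0], [1, 0, 0, -0.006, 0]]]}}

```text
t: 11.63
eef_pos: [525.0, 112.1, 68.4]
tcp_rot: [-3.136, 0.03, -2.309]
ft_force: [-2.4, -0.3, 6.6]
opening: 0.003
```

>>> {"name": "arm_command", "arguments": {"deltas": [[[1, 0, 0, -0.007, 0], [1, 0, 0, -0.007, 0]]]}}

```text
t: 11.8
eef_pos: [525.0, 112.1, 68.4]
tcp_rot: [-3.135, 0.031, -2.309]
ft_force: [-2.2, -0.7, 8.7]
opening: 0.005
```

>>> {"name": "arm_command", "arguments": {"deltas": [[[1, 0, 0, -0.009, 0], [1, 0, 0, -0.009, 0]]]}}

```text
t: 11.97
eef_pos: [525.0, 112.1, 68.2]
tcp_rot: [-3.134, 0.032, -2.308]
ft_force: [-3.7, -1.4, 13.2]
opening: 0.005
```

>>> {"name": "arm_command", "arguments": {"deltas": [[[1, 0, 0, -0.009, 0], [1, 0, 0, -0.009, 0]]]}}

```text
t: 12.13
eef_pos: [525.0, 112.1, 68.2]
tcp_rot: [-3.133, 0.033, -2.308]
ft_force: [-3.4, -1.0, 12.9]
opening: 0.004
```

The key was held at about 13 N for over 0.3 s, and above 6 N for most of a second. Letting go and lifting.

>>> {"name": "arm_command", "arguments": {"deltas": [[[1, 0, 0, 0.03, 0], [1, 0, 0, 0.1, 0], [1, 0, 0, 0.3, 0], [1, 0, 0, 0.3, 0], [1, 0, 0, 0.3, 0], [1, 0, 0, 0.2, 0], [1, -0.2, -0.2, 0, 0], [1, -0.2, -0.2, 0, 0], [1, 0, 0, 0, 0], [1, 0, 0, 0, 0], [1, 0, 0, 0, 0]]]}}

```text
t: 13.05
eef_pos: [483.5, 71.3, 203.7]
tcp_rot: [-3.128, 0.036, -2.307]
ft_force: [-0.2, 0.7, 0.2]
opening: 0.006
```

```bash
python3 - <<'E'
from h import *
from cell import env
s=env.state();print(s["eef_pos"],s["ft_force"],abs(s["qvel"]).max())
for n in ("top","side"):
  c=env.read_camera(n);cv2.imwrite(f"pics/{n}8.png",c["frame"][:,:,::-1])
  a=cv2.imread(f"pics/{n}0.png");d=cv2.absdiff(a,c["frame"][:,:,::-1].copy()).max(2)
  print(n,[ (nm,int((d[y0:y1,x0:x1]>40).sum())) for nm,(x0,y0,x1,y1) in ({"bar":(150,228,218,298),"gl":(170,162,210,212)} if n=="top" else {"bar":(270,278,376,336),"gl":(195,255,255,308)}).items()])
sd=c["frame"][125:215,145:285,::-1];cv2.imwrite("pics/s8.png",cv2.resize(sd,None,fx=5.5,fy=5.5,interpolation=cv2.INTER_CUBIC))
E
```

```text
[483.49489162  71.25080741 203.72695906] [-0.16863878  0.74063412  0.16525251] 0.01240619454768224
top [('bar', 0), ('gl', 0)]
side [('bar', 0), ('gl', 5)]
```

View pics/s8.png

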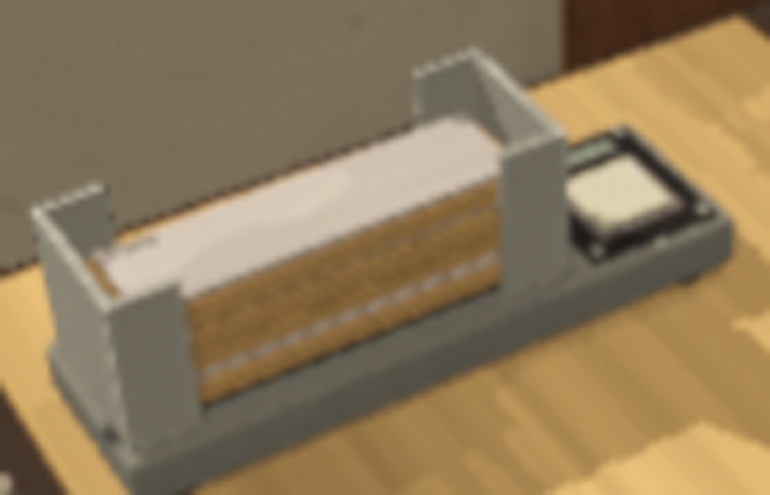

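View pics/top8.png

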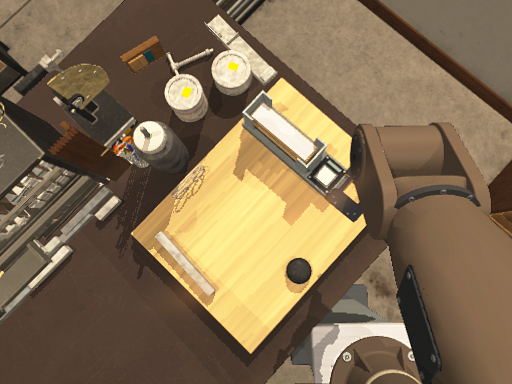

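The plate lies flat between the guides (top view about (284,133)), the key is free, and the bar and spectacles are where they were. One numeric check of the centre, then I hand the job in.

```bash
python3 - <<'E'
from h import *
from cell import env
t=env.read_camera("top");h=cv2.cvtColor(t["frame"],cv2.COLOR_RGB2HSV)
m=((h[...,1]<45)&(h[...,2]>170)).astype(np.uint8);k=np.zeros_like(m);k[98:163,250:320]=1
q=max(cv2.findContours(m*k,0,cv2.CHAIN_APPROX_NONE)[0],key=cv2.contourArea).reshape(-1,2)
r=cv2.minAreaRect(plane(t,q,116)[:,:2].astype(np.float32));print(r)
y=.818;d=np.array(r[0])-[628,216];print(d@[np.cos(y),np.sin(y)],d@[-np.sin(y),np.cos(y)])
print(env.job_done())
E
```

```text
((627.90576171875, 215.5543975830078), (170.88011169433594, 43.403133392333984), 46.9926872253418)
-0.3896207280523571 -0.23587720524498473
the job is handed in; nothing more can be done
None
```

The plate is on the pile between the end guides, the key has been pressed and let go, and the job is handed in. It took about 13 of the 51 seconds; no verdict was reported.

- **Placing:** I lowered the plate in 1–2 mm steps until it met the pile, at about z = 102 mm (about 72 mm above the magazine's underside). I let go at about 7 N of upward force.
- **Key:** It was pressed for about 0.8 s, mostly at 6–13 N. The highest reading was 20.7 N at the start, below the 30 N limit.
- **Final position:** The last top view puts the plate's centre within about 0.5 mm of the pile's in both directions. Its length is within 0.01 rad of the magazine's. The side view shows it flat and face up.
- **Bystanders:** Image differences show no shift of the bar or the spectacles.
- **End state:** The arm is clear above the board, and the wrist force is within noise of zero.

**Disagreements:**
- The wrist camera put the magazine about 3 mm further along its +x than the fixed cameras did. I placed the plate between the two estimates, and the final check used that in-between centre.
- The tool tilted by up to about 0.035 rad during the moves. This could not be commanded out, and it did not affect how the plate lies.

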